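Load a control module into the spring-cover test fixture and clamp it

TASK

Slide the thumb latch of the test fixture sideways so that its cover springs open, take the long module (the one with the plug) from the tray and lay it fully down in the fixture's nest with its plug towards the hinge. Then press the cover shut until the latch catches it, swing the clamp lever over onto the cover until it snaps down, and let go of everything. Leave the short module in the tray and the other things on the table where they are.

Things in the scene. Friction and masses are not known exactly. Their poses are not given: they have to be found in the camera images.
- fixture: white test fixture standing fixed on the table: a box 280 mm deep (x), 240 mm wide (y), 90 mm high. Origin on the table below the middle of its well; own +x points to the hinge side (away from the robot, give or take 0.2 rad), +y to its left, z up. Box: x from -155 to +125 mm, y +-120 mm. A well (x -90 to +60, y +-95 mm, floor at z = 50 mm, rim at z = 90 mm) lies under the cover; the front ledge (x -155 to -100) carries the latch at y = +60 and the clamp at y = -60 mm.
- nest (a point): centre of the nest on the floor of the well (fixture x -25, y 0, z 50 mm), axes as the fixture. A 100 x 60 mm module drops between black guide blocks 14 mm high with 3 mm play on every side: one stop at the front end, two stops at the hinge end with a 42 mm gap between them for the plug, two short blocks per long side at x +-38 mm. The middle 50 mm of each long side is free for fingers (65 mm wide up to the well wall).
- cover (a joint): hinge angle of the cover, rad: 0 shut, 1.35 fully open (leaning 13 degrees towards the robot from upright). Aluminium frame with a clear window, 185 mm long from hinge to front edge, 220 mm wide, 14 mm thick. A spring throws it open and keeps it open; about 2 N at the front edge holds it down, and about 4 N more is needed over the last 15 mm, where its tooth pushes the latch aside before the latch snaps back over it. Latched it reads 0.01.
- cover_hinge (a point): hinge axis of the cover, at the middle of its length (fixture x +85, y 0, z 95 mm), axes as the fixture; the axis runs along fixture y. Shut, the cover extends from here 185 mm towards fixture -x and its outer face lies 11 mm above this point (z = 106 mm); it opens upwards and towards +x.
- cover_edge (a point): middle of the upper (outer) front edge of the cover; moves with it. x of this point points along the cover to the hinge, z out of the outer face. The front 40 mm of the cover is solid metal frame and may be pressed.
- latch (a joint): travel of the thumb latch, m: 0 at rest (holding), up to 0.016, growing towards fixture +y. The cover is free at about 0.009 to 0.012: slide it to the stop; the cover then takes about a second to spring up. A spring brings it back to 0 when let go (1.6 N at 0, 3.7 N at the stop).
- latch_tab (a point): top centre of the black ribbed thumb tab of the latch, at rest at fixture x -134, y +60, z 126 mm; tab 16 mm (fixture x) by 24 mm (fixture y), standing 25 mm above its steel slide plate; axes as the fixture; it slides along fixture y. A steel tongue at half height reaches from it towards the cover.
- clamp (a joint): angle of the over-centre clamp lever, rad: 0 open (leaning 25 degrees from upright towards the robot), 2.0 fully over. It springs back to 0 below 0.85 and snaps over by itself beyond; clamped on the shut cover it reads 1.95 to 2.0. About 2 N at the tip moves it.
- clamp_pivot (a point): pivot of the clamp lever on the ledge (fixture x -128, y -60, z 116 mm), axes as the fixture; the lever turns about fixture y, from leaning to -x over the top to lying towards +x on the cover.
- clamp_tip (a point): end of the clamp lever, 65 mm from its pivot; steel lever 22 mm wide and 10 mm thick with a black cross grip 44 mm wide (fixture y), 13 mm thick and 18 mm long at its end. z of this point points outward along the lever.
- module: the long module: grey housing 100 x 60 x 30 mm with a ribbed metal top and a black plug, 36 mm wide, that stands out 12 mm at its +x end. Origin at the centre of the housing's underside, x along its length towards the plug, z up; 0.13 to 0.25 kg. It lies in the tray, plug away from the robot give or take 0.4 rad.
- module_plug (a point): front face of the module's plug, 62 mm from the module's origin along its x.
- short_module: the short module, to be left alone: grey housing 62 x 60 x 30 mm with four fins on top and no plug; origin at the centre of its underside. It lies beside the long one in the tray, either one to the left.
- tray: black fixed tray 170 x 250 mm, floor 4 mm thick, rim 10 mm high, left of the fixture; origin at the centre of its underside. The modules lie on its floor at y about +60 and -60 mm.
- mouse: black computer mouse 100 x 60 x 33 mm, right of the fixture; leave alone; origin at centre of its underside.
- scanner: hand scanner 155 mm long, grey handle and black head, lying right of the fixture; leave alone; origin under its handle.
- screwdriver: screwdriver 170 mm long, lying behind the tray; leave alone.
- tape_roll: paper tape roll of 90 mm diameter and 24 mm height, lying flat at the back; leave alone.
- bottle: white bottle 60 mm wide, 150 mm high, standing behind the tray; leave alone.
- cup: grey cup 90 mm wide, 80 mm high, right of the fixture; leave alone.

How it is judged:
By the outcome, as a careful person would: the job done as asked, in the order asked, and still so for the second after the job is handed in, with the robot touching nothing.
It also fails if it takes over 72 s, if anything falls off the work surface, if the arm or the gripper's body presses on something with over 40 N, if the wrist force passes 120 N, or if a joint passes its speed limit or range.

ROBOT

A 6-joint arm with a two-finger parallel gripper is mounted at the origin on the work surface. World frame = base frame: x ahead of the robot, y to its left, z up, the work surface at z = 0. Lengths are in m, angles in rad, forces in N, time in s.
With the tool pointing down it reaches from about 0.4 to 0.925 m from the base axis. Payload 3.4 kg.
Tool frame: the origin (TCP) lies midway between the tips of the shut fingers; the grasp point (between the pads) lies 19 mm behind it; z points along the fingers, y is the line along which they close (so a half turn about z gives the same grasp; the last joint's range is limited). The gripper opens to 85 mm and grips with 20 to 120 N. Pads are 22 mm wide; open, the fingers measure 114 mm over their backs; the gripper's body (76 mm by 85 mm) begins 54 mm behind the grasp point. The pads swing forward as they close: fully open they stand 13 mm farther back than shut.
Start: joints at [1.212, 0.307, 1.506, -0, 1.328, -0.073], TCP at [0.162, 0.552, 0.231] pointing down, gripper open.
Joint ranges: [-3.12, 3.12], [-1.05, 2.28], [0.14, 2.33], [-1.42, 4.57], [0.1, 2.73], [-2.68, 2.68]. Speed limits (rad/s): [2.57, 2.57, 3.14, 3.14, 3.14, 3.14].

INTERFACE

Orientations are given as a unit quaternion [x, y, z, w].
In Python, from cell import get_state, optics, env, nets gives the robot as it stands. The module is installed in compiled form; this text tells all that it offers.
- The arm moves only by the tool apply_moves, never from a script. Its arguments are lists of equal length, an entry for each row: "xyz": the shift along the tool's x, y, z normalised to -1 to 1, where 1 is 5 cm, a list of three; "rotation": the turn, a rotation vector about the tool's x, y, z normalised to -1 to 1, where 1 is 5 degrees, a list of three; "hand": the opening, from 0 (shut) to 1 (fully open). In form: {"xyz": [[tx, ty, tz], ...], "rotation": [[rx, ry, rz], ...], "hand": [hand, ...]}. A call has 1 to 20 rows; each row shifts and turns the commanded pose from where the row before left it, along the tool's axes as they then stand; what a row does not reach is not made up. A row lasts 1/8 s, in which the tool goes at most 62.5 mm and 10.7 degrees, less where a joint would pass 70% of its speed; a pose out of reach is approached as far as the arm can. A call with a number of a shift or a turn outside -1 to 1 is refused whole. A call with a gripper value outside its range is refused whole. The fingers move at their own pace and stop on an object; "squeeze" is the grip in N (left out, the last holds). Time passes only in rows, so rows that do not move let the fingers close. It gives the time, the measured TCP pose, the force, the opening and the grip force at its end, in the units of the state.
- get_state(): the state, without advancing time (a new reading comes with each control period).
- optics.capture(name): name is "scene" or "top" or "wrist"; returns the picture (384x512x3 uint8, red, green, blue); there is no depth.
- optics.get_calibration(name): a dict with "intrinsics" (3x3 intrinsics, pixels), "k1" (the pictures are not rectified: a ray, as slopes to the right and down, at radius r is drawn at 1 + k1 r^2 times it, then the intrinsics apply), "R" (3x3) and "t" (3): a world point X has camera coordinates R X + t; the wrist camera has in their place "tool_from_camera" (4x4, takes a point from camera to tool coordinates, whose origin is the TCP and whose axes are the flange's). Camera axes: x right, y down, z forward; pixel columns grow to the right and rows downward; lengths in m; the calibration is good to about 2 mm. A picture is of the moment at which its call begins: read the wrist's pose just before it. get_calibration takes no time and is no camera call.
- env.job_done(): hands the job in; it is judged then, once.
Trained networks look in the newest picture that a camera, given by its name, has taken for a name from the list of things; names that differ only in an ending like _2 or _b are one class to them, and where a whole thing is asked for, a point or a joint stands for the part that bears it (a point fixed in the world has none). Each returns a list of dicts, best first, with "score" (0 to 1); they miss things now and then, are a little off and sometimes report something else, mostly with a low value. They report only what shows in the picture. A call takes as long as a camera call.
- nets.regions_of(camera, target): "region" (384x512 bool, what is visible of it) and "uv" ([column, row] in pixels, amid what is visible of it).
The state is a dict: "time_s": time; "qpos": joint angles; "qvel": joint speeds; "tau": joint torques, N m; "tool_pos": TCP position; "orientation": TCP orientation; "wrist_force": force on the tool from outside, world axes, zero at the start; "torque": the same for the moment, N m; "grip_width": finger opening in m; "finger_force": force on a finger pad.
Only numpy, scipy, OpenCV 4.12 (cv2) and the standard library are available. Lean on these libraries where they do the work, as an engineer would, in place of code of your own. Each camera call takes 0.05 s, during which the arm holds its last target. There are 200 camera calls.

## Working session

There is one attempt and no reset: what is moved stays moved. The work goes in short steps, Python scripts to look and compute and a tool call to move; the robot and the scene stay as the last step left them, time stands still between calls to the robot, and variables do not carry over. Pictures are saved under pics/ and viewed, at most 10 in all, crops included, and the job is handed in when it is done.

Besides the shell and the picture viewer there is one more tool, called after "Request:" as name(argument=value, ...), one argument or row to a line, values as JSON. apply_moves: Moves the arm, as the interface text tells. Scaled input: -1 to 1 covers 5 cm each way for a shift and 5 degrees each way for a turn. Its arguments: {"type":"object","properties":{"xyz":{"type":"array"},"rotation":{"type":"array"},"hand":{"type":"array"},"squeeze":{"type":"number"}},"required":["xyz","rotation","hand"]}

```bash
mkdir -p pics; cat > h.py <<'E'
import numpy as np, cv2
from cell import get_state, optics, env, nets
from scipy.spatial.transform import Rotation as Rn
def cam(name, st=None):
    c=optics.get_calibration(name)
    K=np.array(c["intrinsics"]);k1=c["k1"]
    if "R" in c: R=np.array(c["R"]);t=np.array(c["t"])
    else:
        T=np.array(c["tool_from_camera"]);W=np.eye(4)
        W[:3,:3]=Rn.from_quat(st["orientation"]).as_matrix();W[:3,3]=st["tool_pos"]
        M=np.linalg.inv(W@T);R=M[:3,:3];t=M[:3,3]
    return K,k1,R,t
def proj(C,X):
    K,k1,R,t=C;X=np.atleast_2d(X)
    p=X@R.T+t;s=p[:,:2]/p[:,2:];s=s*(1+k1*(s**2).sum(1,keepdims=True))
    return s@K[:2,:2].T+K[:2,2]
def ray(C,uv):
    K,k1,R,t=C
    s=np.linalg.solve(K[:2,:2],np.array(uv,float)-K[:2,2]);u=s.copy()
    for _ in range(20): u=s/(1+k1*(u@u))
    return -R.T@t, R.T@np.array([u[0],u[1],1])
def onz(C,uv,z):
    o,d=ray(C,uv);return o+d*(z-o[2])/d[2]
def save(img,n): cv2.imwrite("pics/"+n,img[:,:,::-1])
E
python3 - <<'E'
from h import *
st=get_state();print(st)
for n in("scene","top"):
    im=optics.capture(n);save(im,n+"0.png");np.save(n+"0.npy",im)
    C=cam(n);print(n,-C[2].T@C[3])
    for tg in ("fixture","cover","latch_tab","clamp_tip","module","module_plug","short_module","tray"):
        for d in nets.regions_of(n,tg)[:2]:
            print(tg,round(d["score"],2),d["uv"],d["region"].sum())
            np.save(f"r_{n}_{tg}.npy",d["region"]) if d is not None else 0
E
```

```text
{'time_s': 0.0, 'qpos': array([ 1.21245931e+00,  3.07580141e-01,  1.50767237e+00, -1.01894304e-05,
        1.32836992e+00, -7.35159089e-02]), 'qvel': array([ 0.00077821,  0.00083933,  0.00199333,  0.00047187,  0.00094566,
       -0.00063772]), 'tau': array([ 5.09153551e-05, -4.57536972e+01, -2.51912338e+01, -3.70771822e-04,
        1.24652224e-02,  1.30549694e-05]), 'tool_pos': array([0.16136118, 0.55117905, 0.23037731]), 'orientation': array([ 1.41928390e-01,  9.89876408e-01, -9.92381022e-04, -2.12612821e-04]), 'wrist_force': array([-0.08103118, -0.71922468,  0.4105557 ]), 'torque': array([ 0.00499785, -0.05101448,  0.02830443]), 'finger_force': 0.0, 'grip_width': 0.08523269537638303}
scene [ 1.30196273 -0.33198978  0.67733165]
fixture 0.71 [187.2, 180.5] 278
fixture 0.6 [228.3, 233.3] 9611
cover 0.76 [225.8, 221.3] 4172
cover 0.55 [225.3, 231.8] 9529
latch_tab 0.58 [227.7, 186.3] 193
clamp_tip 0.73 [187.0, 183.9] 281
module 0.56 [330.5, 190.8] 524
module 0.32 [228.6, 219.9] 4163
module_plug 0.93 [329.1, 189.6] 507
module_plug 0.49 [104.7, 304.3] 1181
short_module 0.63 [359.4, 180.2] 325
tray 0.93 [346.1, 191.5] 1409
tray 0.22 [225.8, 221.0] 4290
top [ 0.25309579 -0.03185942  1.42273355]
fixture 0.69 [299.3, 185.4] 7459
cover 0.65 [298.7, 182.4] 4462
cover 0.57 [283.1, 220.1] 171
latch_tab 0.51 [283.6, 218.7] 180
clamp_tip 0.45 [330.4, 221.3] 118
module 0.57 [175.8, 214.9] 658
module_plug 0.82 [179.2, 213.1] 711
module_plug 0.22 [283.3, 218.2] 185
short_module 0.81 [138.5, 211.2] 424
tray 0.87 [161.0, 215.0] 3105
```

View pics/top0.png

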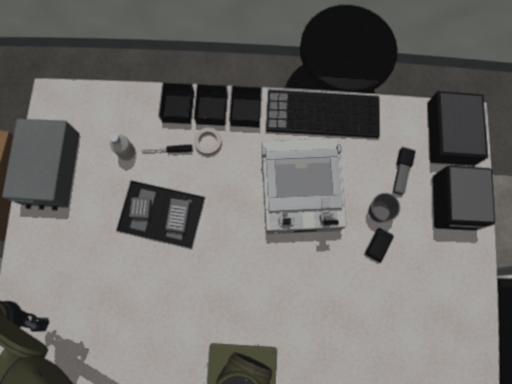

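View pics/scene0.png

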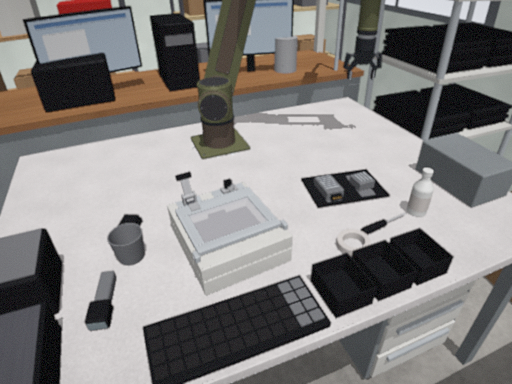

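The top view shows the fixture around (303,185), with the latch at (287,220) and the clamp at (330,220). The long module is at (176,215) and the short one at (140,210). The scene view agrees.

```bash
cat > fit.py <<'E'
from h import *
from scipy.optimize import least_squares
def rz(a): c,s=np.cos(a),np.sin(a);return np.array([[c,-s,0],[s,c,0],[0,0,1]])
def T(p,X): return np.atleast_2d(X)@rz(p[2]).T+[p[0],p[1],0]
E
python3 - <<'E'
from fit import *
cs={n:cam(n) for n in("top","scene")}
def cen(n,t):
    ys,xs=np.nonzero(np.load(f"r_{n}_{t}.npy"));return np.array([xs.mean(),ys.mean()])
s,c=np.sin(.4363),np.cos(.4363)
obs=[]
cl=[-.128-s*.056,-.06,.116+c*.056]
obs=[("top",[283.6,218.7],[-.134,.06,.118]),("scene",[227.7,186.3],[-.134,.06,.115]),("scene",[187,183.9],[-.128-s*.04,-.06,.116+c*.04]),("top",[330.4,221.3],cl)]
for n in cs:
    print(n,[ (t,cen(n,t).round(1)) for t in("module","module_plug","short_module","tray")])
# top: box outline corners hand-read (rim z=.09)
f=lambda p:np.concatenate([(proj(cs[n],T(p,X))[0]-uv) for n,uv,X in obs])
r=least_squares(f,[.55,-.15,0],loss="soft_l1");print(r.x,f(r.x).round(1))
# mask-based: box silhouette vs fixture mask in top
m=np.load("r_top_fixture.npy").astype(np.uint8)
for n,uv in(("top",cen("top","module_plug")),("top",cen("top","short_module")),("top",cen("top","tray")),("scene",cen("scene","module_plug")),("scene",cen("scene","tray"))):
    print(n,onz(cs[n],uv,.004 if 'tray' in n else .03).round(3))
for t in("module_plug","module","short_module","tray"):
    mk=np.load(f"r_top_{t}.npy").astype(np.uint8)
    cn=max(cv2.findContours(mk,0,2)[0],key=cv2.contourArea)
    b=cv2.boxPoints(cv2.minAreaRect(cn));print(t,[onz(cs["top"],q,.005 if t=="tray" else .034)[:2].round(3).tolist() for q in b])
E
```

```text
top [('module', array([178.4, 214.2])), ('module_plug', array([284.7, 219.4])), ('short_module', array([140.5, 208.7])), ('tray', array([160.1, 214.5]))]
scene [('module', array([225.8, 220.2])), ('module_plug', array([101.7, 302.5])), ('short_module', array([361.5, 181.4])), ('tray', array([225.4, 220.2]))]
[ 0.61569378 -0.15370451  0.09142397] [ 1.8 -0.2  0.7 -2.5 -1.6 -1.6 -1.1 -1. ]
top [ 0.489 -0.109  0.03 ]
top [0.496 0.345 0.03 ]
top [0.481 0.281 0.03 ]
scene [ 0.699 -0.487  0.03 ]
scene [ 0.53  -0.139  0.03 ]
module_plug [[0.513, -0.087], [0.516, -0.134], [0.469, -0.135], [0.466, -0.089]]
module [[0.435, 0.257], [0.548, 0.25], [0.541, 0.188], [0.428, 0.196]]
short_module [[0.527, 0.382], [0.531, 0.315], [0.465, 0.307], [0.461, 0.374]]
tray [[0.425, 0.425], [0.602, 0.403], [0.553, 0.146], [0.38, 0.174]]
```

```bash
cat > plan.py <<'E'
from h import *
import json
def down(yaw,tilt=0):  # tool x at world angle yaw+pi, z down
    return Rn.from_euler("z",yaw)*Rn.from_quat([0,1,0,0])*Rn.from_euler("y",tilt)
def plan(wps,hand,step=0.9,start=None):
    """wps: list of (pos, Rotation); returns rounded rows"""
    st=get_state()
    p,R=start if start else (np.array(st["tool_pos"]),Rn.from_quat(st["orientation"]))
    X=[];W=[]
    for q,Rt in wps:
        q=np.array(q)
        n=int(max(1,np.ceil(np.linalg.norm(q-p)/.05/step),np.ceil(np.degrees((R.inv()*Rt).magnitude())/5)))
        for k in range(n):
            d=R.inv().apply((q-p)/(n-k))/.05; w=np.degrees((R.inv()*Rt).as_rotvec())/(n-k)/5
            d=d.round(2);w=w.round(2);X.append(d.tolist());W.append(w.tolist())
            p=p+R.apply(d*.05);R=R*Rn.from_rotvec(np.radians(w*5))
    X=[[v+0 for v in x] for x in X];W=[[v+0 for v in x] for x in W]
    print(len(X));print(json.dumps({"xyz":X,"rotation":W,"hand":[hand]*len(X)}).replace("-0.0,","0,").replace("-0.0]","0]").replace(".0,",",").replace(".0]","]"))
    return p,R
E
python3 - <<'E'
from plan import *
print(np.round(optics.get_calibration("wrist")["tool_from_camera"],3))
plan([((.44,-.15,.36),down(.08))],0)
E
```

```text
[[-0.    -0.956 -0.294  0.075]
 [ 1.     0.    -0.001  0.   ]
 [ 0.001 -0.294  0.956 -0.143]
 [ 0.     0.     0.     1.   ]]
18
{"xyz": [[-0.52, -0.66, -0.14], [-0.5, -0.67, -0.14], [-0.49, -0.68, -0.14], [-0.48, -0.69, -0.14], [-0.46, -0.7, -0.14], [-0.45, -0.71, -0.14], [-0.43, -0.72, -0.14], [-0.42, -0.73, -0.14], [-0.4, -0.74, -0.15], [-0.39, -0.74, -0.14], [-0.37, -0.75, -0.15], [-0.36, -0.76, -0.14], [-0.34, -0.77, -0.15], [-0.33, -0.77, -0.14], [-0.31, -0.78, -0.15], [-0.29, -0.78, -0.14], [-0.28, -0.79, -0.15], [-0.26, -0.8, -0.14]], "rotation": [[0, 0, -0.23], [0, 0, -0.23], [0, 0, -0.23], [0, 0, -0.23], [0, 0, -0.23], [0, 0, -0.23], [0, 0, -0.23], [0, 0, -0.23], [0, 0, -0.23], [0, 0, -0.23], [0, 0, -0.24], [0, 0, -0.23], [0, 0, -0.24], [0, 0, -0.23], [0, 0, -0.24], [0, 0, -0.23], [0, 0, -0.24], [0, 0, -0.23]], "hand": [0, 0, 0, 0, 0, 0, 0, 0, 0, 0, 0, 0, 0, 0, 0, 0, 0, 0]}
```

Request:
apply_moves(
  xyz=[
    [-0.52,-0.66,-0.14],
    [-0.5,-0.67,-0.14],
    [-0.49,-0.68,-0.14],
    [-0.48,-0.69,-0.14],
    [-0.46,-0.7,-0.14],
    [-0.45,-0.71,-0.14],
    [-0.43,-0.72,-0.14],
    [-0.42,-0.73,-0.14],
    [-0.4,-0.74,-0.15],
    [-0.39,-0.74,-0.14],
    [-0.37,-0.75,-0.15],
    [-0.36,-0.76,-0.14],
    [-0.34,-0.77,-0.15],
    [-0.33,-0.77,-0.14],
    [-0.31,-0.78,-0.15],
    [-0.29,-0.78,-0.14],
    [-0.28,-0.79,-0.15],
    [-0.26,-0.8,-0.14],
    [0,0,0],
  ],
  rotation=[
    [0,0,-0.23],
    [0,0,-0.23],
    [0,0,-0.23],
    [0,0,-0.23],
    [0,0,-0.23],
    [0,0,-0.23],
    [0,0,-0.23],
    [0,0,-0.23],
    [0,0,-0.23],
    [0,0,-0.23],
    [0,0,-0.24],
    [0,0,-0.23],
    [0,0,-0.24],
    [0,0,-0.23],
    [0,0,-0.24],
    [0,0,-0.23],
    [0,0,-0.24],
    [0,0,-0.23],
    [0,0,0],
  ],
  hand=[0,0,0,0,0,0,0,0,0,0,0,0,0,0,0,0,0,0,0],
)

```text
time_s: 3.28
tool_pos: [0.4412, -0.1526, 0.36]
orientation: [-0.038, 0.999, -0.001, 0.0]
wrist_force: [-0.2, 0.8, -0.3]
grip_width: -0.0002
finger_force: 0.0
```

```bash
python3 - <<'E'
from fit import *
st=get_state();print(st["time_s"],st["tool_pos"])
im=optics.capture("wrist");save(im,"w1.png");np.save("w1.npy",im)
import pickle;pickle.dump(st,open("w1.pkl","wb"))
C=cam("wrist",st)
for tg in("latch_tab","clamp_tip","cover"):
    for d in nets.regions_of("wrist",tg)[:2]: print(tg,round(d["score"],2),d["uv"],d["region"].sum())
p=[.6157,-.1537,.0914]
for k,X in dict(tab=[-.134,.06,.126],ledgeL=[-.155,.12,.09],ledgeR=[-.155,-.12,.09],cL=[-.1,.11,.106],cR=[-.1,-.11,.106],hL=[.085,.11,.106]).items(): print(k,proj(C,T(p,X)).round())
E
```

```text
3.275 [ 0.44122174 -0.15255328  0.36001385]
latch_tab 0.84 [289.0, 184.6] 964
cover 0.78 [230.2, 238.7] 10051
tab [[292. 192.]]
ledgeL [[335. 168.]]
ledgeR [[151. 171.]]
cL [[328. 212.]]
cR [[160. 214.]]
hL [[321. 330.]]
```

View pics/w1.png

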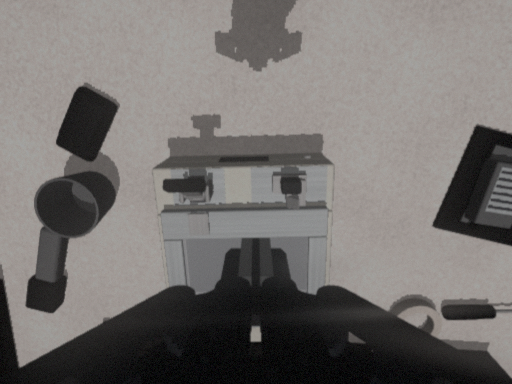

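The wrist view shows the ledge's front edge from (155,166) to (333,163), the cover's front edge at row ~209, the tab at (290,185) and the clamp grip at (185,185). I'll zoom in on these for an exact fit.

```bash
python3 - <<'E'
from h import *
im=np.load("w1.npy")[145:245,145:345]
im=cv2.resize(im,None,fx=4,fy=4,interpolation=cv2.INTER_CUBIC)
save(np.clip(im*1.6,0,255).astype(np.uint8),"w1c.png")
E
```

```text
(no output)
```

View pics/w1c.png

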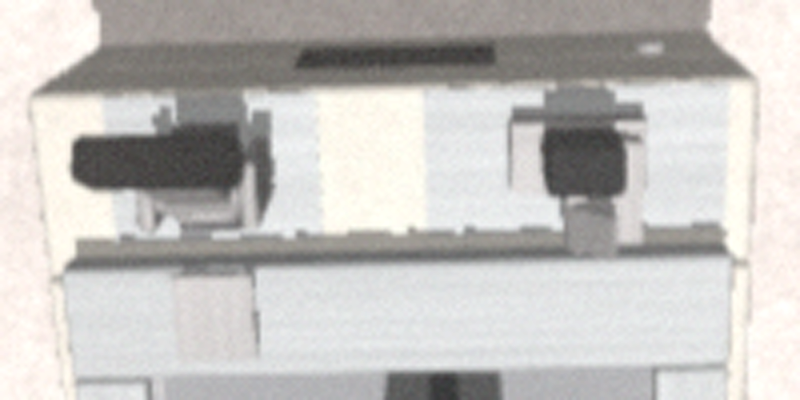

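```bash
python3 - <<'E'
from fit import *
import pickle
C=cam("wrist",pickle.load(open("w1.pkl","rb")))
obs=[([153.3,168.8],[-.155,-.12,.09]),([334.3,164.5],[-.155,.12,.09]),([161.5,212],[-.1,-.11,.106]),([327,208.8],[-.1,.11,.106]),([291.3,187.4],[-.134,.06,.126])]
f=lambda p:np.concatenate([(proj(C,T(p,X))[0]-uv) for uv,X in obs])
r=least_squares(f,[.6,-.15,.08]);p=r.x;print(p,f(p).round(1))
# z-offset-free check
for X in ([-.134,.06,.126],[-.128,-.06,.116],[-.025,0,.05],[.085,0,.095]): print(T(p,X).round(4))
E
```

```text
[ 0.61140583 -0.15228603  0.10117282] [-2.  -0.2  1.  -0.3 -1.3  0.2  1.5 -0.4  0.7  1.1]
[[ 0.472  -0.1061  0.126 ]]
[[ 0.4901 -0.2249  0.116 ]]
[[ 0.5865 -0.1548  0.05  ]]
[[ 0.696  -0.1437  0.095 ]]
```

```bash
cat >> fit.py <<'E'
P=[.6114,-.1523,.1012]
def F(*X): return T(P,X)[0]
E
python3 - <<'E'
from fit import *
from plan import *
s=plan([(F(-.137,.012,.22),down(P[2])),(F(-.137,.012,.111),down(P[2]))],0)
print(s[0]); plan([(F(-.137,.030,.111),down(P[2])),(F(-.137,.052,.111),down(P[2]))],0,.2,s)
E
```

```text
7
{"xyz": [[-0.17, -0.04, 0.7], [-0.17, -0.04, 0.7], [-0.17, -0.04, 0.7], [-0.17, -0.05, 0.69], [0, 0, 0.73], [0, 0, 0.73], [0, 0, 0.72]], "rotation": [[0, 0, -0.06], [0, 0, -0.06], [0.01, 0, -0.06], [0, -0.01, -0.06], [0, 0, 0], [0, 0, 0], [0, 0, 0]], "hand": [0, 0, 0, 0, 0, 0, 0]}
[ 0.47379959 -0.15433037  0.11101035]
5
{"xyz": [[0, 0.18, 0], [0, 0.18, 0], [0, 0.15, 0], [0, 0.15, 0], [0, 0.14, 0]], "rotation": [[0, 0, 0], [0, 0, 0], [0, 0, 0], [0, 0, 0], [0, 0, 0]], "hand": [0, 0, 0, 0, 0]}
```

Request:
apply_moves(
  xyz=[
    [-0.17,-0.04,0.7],
    [-0.17,-0.04,0.7],
    [-0.17,-0.04,0.7],
    [-0.17,-0.05,0.69],
    [0,0,0.73],
    [0,0,0.73],
    [0,0,0.72],
    [0,0.18,0],
    [0,0.18,0],
    [0,0,0],
  ],
  rotation=[
    [0,0,-0.06],
    [0,0,-0.06],
    [0.01,0,-0.06],
    [0,-0.01,-0.06],
    [0,0,0],
    [0,0,0],
    [0,0,0],
    [0,0,0],
    [0,0,0],
    [0,0,0],
  ],
  hand=[0,0,0,0,0,0,0,0,0,0],
)

```text
time_s: 4.72
tool_pos: [0.4738, -0.1368, 0.113]
orientation: [-0.051, 0.999, -0.001, 0.002]
wrist_force: [-0.3, -0.2, 0.3]
grip_width: 0.0004
finger_force: 0.0
```

Request:
apply_moves(
  xyz=[
    [0,0.15,0],
    [0,0.15,0],
    [0,0.15,0],
    [0,0,0],
  ],
  rotation=[
    [0,0,0],
    [0,0,0],
    [0,0,0],
    [0,0,0],
  ],
  hand=[0,0,0,0],
)

```text
time_s: 5.22
tool_pos: [0.4718, -0.1161, 0.1121]
orientation: [-0.051, 0.999, -0.002, 0.002]
wrist_force: [1.5, -5.1, 3.6]
grip_width: -0.0
finger_force: 2.7
```

Request:
apply_moves(
  xyz=[
    [0,0.1,0],
    [0,0.05,0],
    [0,0,0],
  ],
  rotation=[
    [0,0,0],
    [0,0,0],
    [0,0,0],
  ],
  hand=[0,0,0],
)

```text
time_s: 5.6
tool_pos: [0.4719, -0.1149, 0.1125]
orientation: [-0.052, 0.999, -0.007, 0.002]
wrist_force: [-1.0, -25.3, 0.6]
grip_width: 0.0
finger_force: 12.4
```

```bash
python3 - <<'E'
from fit import *
st=get_state();print(st["tool_pos"],st["wrist_force"],rz(-P[2])@(st["tool_pos"]-[P[0],P[1],0]))
save(optics.capture("wrist"),"w2.png")
for d in nets.regions_of("wrist","cover")[:2]: print(d["score"],d["uv"],d["region"].sum())
E
```

```text
[ 0.47192785 -0.11486883  0.11247703] [ -1.03231281 -25.2772102    0.55241453] [-0.13497699  0.05133016  0.11247703]
```

View pics/w2.png

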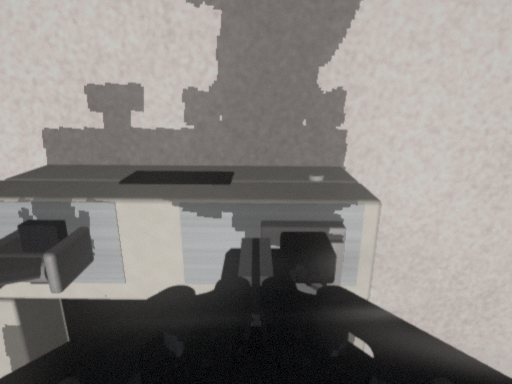

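The latch is at its stop (25 N), and the wrist view shows the tab at (305,255) pushed right by the fingers. I'll ease off, wait for the cover, then lift.

Request:
apply_moves(
  xyz=[
    [0,-0.06,0],
    [0,0,0],
    [0,0,0],
    [0,0,0],
    [0,0,0],
    [0,0,0],
    [0,0,0],
    [0,0,0],
    [0,-0.4,0],
    [0,0,-0.8],
    [0,0,-0.9],
    [0,0,-0.9],
    [0.3,0.3,-0.9],
  ],
  rotation=[
    [0,0,0],
    [0,0,0],
    [0,0,0],
    [0,0,0],
    [0,0,0],
    [0,0,0],
    [0,0,0],
    [0,0,0],
    [0,0,0],
    [0,0,0],
    [0,0,0],
    [0,0,0],
    [0,0,0],
  ],
  hand=[0,0,0,0,0,0,0,0,0,0.5,1,1,1],
)

```text
time_s: 7.32
tool_pos: [0.4555, -0.1168, 0.287]
orientation: [-0.05, 0.999, 0.001, -0.0]
wrist_force: [-0.5, -0.3, -0.0]
grip_width: 0.0725
finger_force: 0.0
```

```bash
python3 - <<'E'
from fit import *
from plan import *
st=get_state();print(st["tool_pos"])
im=optics.capture("scene")
for d in nets.regions_of("scene","cover")[:2]:
    ys,xs=np.nonzero(d["region"]);print(d["score"],d["uv"],len(xs),ys.min(),ys.max(),xs.min(),xs.max())
C=cam("scene")
for a in(0,1.35):
    for y in(-.11,.11): print(a,proj(C,F(.085-.185*np.cos(a)+.011*np.sin(a),y,.095+.185*np.sin(a)+.011*np.cos(a))))
# long module approx centre .4885,.2225 ; view pose: module at TCP x + ~.02
plan([((.46,.05,.33),down(.03)),((.44,.22,.30),down(-.07))],1)
E
```

```text
[ 0.45553164 -0.11681105  0.28704763]
0.67 [235.2, 205.3] 6998 155 256 182 282
0.16 [345.8, 193.6] 1506 168 208 301 389
0 [[174.88865249 209.27796922]]
0 [[248.72082708 186.4520544 ]]
1.35 [[183.68337978 183.51283951]]
1.35 [[276.0605274  157.28654847]]
8
{"xyz": [[-0.1, 0.83, -0.2], [-0.09, 0.83, -0.2], [-0.08, 0.82, -0.19], [-0.06, 0.83, -0.2], [0.08, 0.85, 0.15], [0.1, 0.85, 0.15], [0.11, 0.85, 0.15], [0.14, 0.85, 0.15]], "rotation": [[-0.01, 0.02, 0.2], [0, 0.02, 0.21], [-0.01, 0.02, 0.2], [0, 0.02, 0.21], [0, 0, 0.29], [0, 0, 0.28], [0, 0, 0.29], [0, 0, 0.28]], "hand": [1, 1, 1, 1, 1, 1, 1, 1]}
```

The cover is open: its region's top row is 155 against a predicted 157. Next, the module.

Request:
apply_moves(
  xyz=[
    [-0.1,0.83,-0.2],
    [-0.09,0.83,-0.2],
    [-0.08,0.82,-0.19],
    [-0.06,0.83,-0.2],
    [0.08,0.85,0.15],
    [0.1,0.85,0.15],
    [0.11,0.85,0.15],
    [0.14,0.85,0.15],
    [0,0,0],
  ],
  rotation=[
    [-0.01,0.02,0.2],
    [0,0.02,0.21],
    [-0.01,0.02,0.2],
    [0,0.02,0.21],
    [0,0,0.29],
    [0,0,0.28],
    [0,0,0.29],
    [0,0,0.28],
    [0,0,0],
  ],
  hand=[1,1,1,1,1,1,1,1,1],
)

```text
time_s: 8.55
tool_pos: [0.4375, 0.2217, 0.2938]
orientation: [0.033, 0.999, 0.0, -0.006]
wrist_force: [1.1, -0.2, -0.0]
grip_width: 0.0854
finger_force: 0.0
```

```bash
python3 - <<'E'
from fit import *
import pickle
st=get_state();pickle.dump(st,open("w3.pkl","wb"));print(st["tool_pos"])
im=optics.capture("wrist");np.save("w3.npy",im)
C=cam("wrist",st);o=im.copy()
for t in("module","short_module"):
    for d in nets.regions_of("wrist",t)[:1]:
        m=d["region"].astype(np.uint8);cn=max(cv2.findContours(m,0,2)[0],key=cv2.contourArea)
        b=cv2.boxPoints(cv2.minAreaRect(cn))
        print(t,d["score"],d["uv"],b.round().tolist(),[onz(C,q,.034)[:2].round(3).tolist() for q in b])
        cv2.drawContours(o,[cn],-1,(255,0,0) if t=="module" else (0,255,0),1)
o=cv2.resize(np.clip(o*1.4,0,255).astype(np.uint8)[60:360,100:500],None,fx=2,fy=2,interpolation=cv2.INTER_CUBIC)
save(o,"w3c.png")
E
```

```text
[0.4375399  0.22170803 0.29377375]
module 0.72 [263.0, 192.1] [[239.0, 235.0], [242.0, 151.0], [289.0, 153.0], [286.0, 236.0]] [[0.539, 0.192], [0.426, 0.206], [0.432, 0.265], [0.546, 0.256]]
short_module 0.94 [355.2, 194.2] [[331.0, 172.0], [381.0, 172.0], [381.0, 222.0], [331.0, 222.0]] [[0.46, 0.317], [0.465, 0.38], [0.533, 0.383], [0.529, 0.317]]
```

View pics/w3c.png

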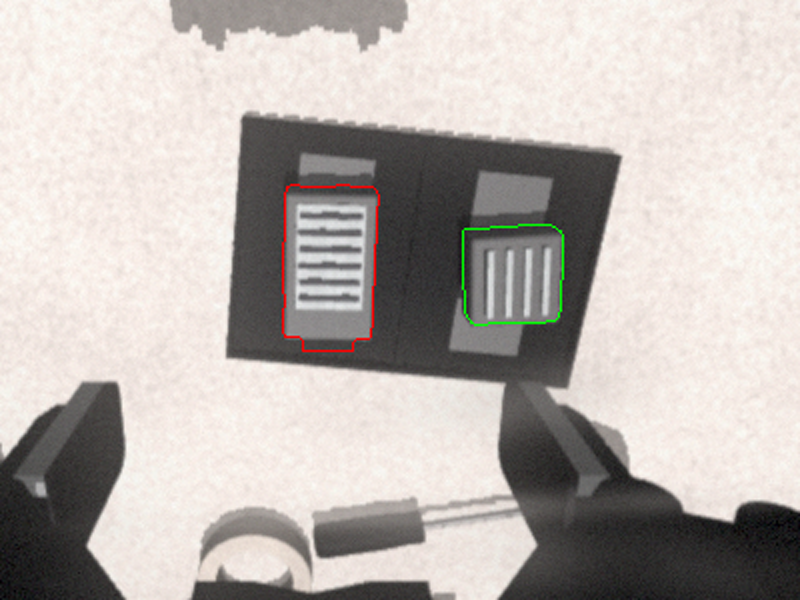

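```bash
python3 - <<'E'
from fit import *
from plan import *
import pickle
C=cam("wrist",pickle.load(open("w3.pkl","rb")))
obs=[([243.5,158.5],[-.05,-.03,.034]),([288,158],[-.05,.03,.034]),([286,229.5],[.05,.03,.034]),([242,228.5],[.05,-.03,.034])]
f=lambda p:np.concatenate([(proj(C,T(p,X))[0]-uv) for uv,X in obs])
r=least_squares(f,[.48,.22,-.07]);p=r.x;print(p,f(p).round(1))
s=plan([((p[0],p[1],.16),down(p[2]))],1)
plan([((p[0],p[1],.015),down(p[2]))],1,.6,s)
E
```

```text
[ 0.48549994  0.23066098 -0.07857457] [-1.6 -1.8  1.5 -0.8  0.3  1.3 -0.2  1.8]
4
{"xyz": [[-0.23, 0.08, 0.67], [-0.23, 0.07, 0.68], [-0.23, 0.08, 0.67], [-0.24, 0.08, 0.68]], "rotation": [[0, -0.02, 0.03], [0, -0.02, 0.02], [-0.01, -0.03, 0.03], [0, -0.02, 0.02]], "hand": [1, 1, 1, 1]}
5
{"xyz": [[0, 0, 0.58], [0, 0, 0.58], [0, 0, 0.58], [0, 0, 0.58], [0, 0, 0.58]], "rotation": [[0, 0, 0], [0, 0, 0], [0, 0, 0], [0, 0, 0], [0, 0, 0]], "hand": [1, 1, 1, 1, 1]}
```

Request:
apply_moves(
  xyz=[
    [-0.23,0.08,0.67],
    [-0.23,0.07,0.68],
    [-0.23,0.08,0.67],
    [-0.24,0.08,0.68],
    [0,0,0.8],
    [0,0,0],
  ],
  rotation=[
    [0,-0.02,0.03],
    [0,-0.02,0.02],
    [-0.01,-0.03,0.03],
    [0,-0.02,0.02],
    [0,0,0],
    [0,0,0],
  ],
  hand=[0.92,0.92,0.92,0.92,0.92,0.92],
)

```text
time_s: 9.45
tool_pos: [0.4842, 0.2292, 0.1181]
orientation: [0.04, 0.999, -0.001, -0.003]
wrist_force: [-0.4, 0.5, -0.3]
grip_width: 0.0786
finger_force: 0.0
```

```bash
python3 - <<'E'
from fit import *
import pickle
st=get_state();pickle.dump(st,open("w4.pkl","wb"));print(st["tool_pos"])
im=optics.capture("wrist");np.save("w4.npy",im);C=cam("wrist",st)
p=[.4855,.23066,-.0786]
o=cv2.resize(np.clip(im*1.4,0,255).astype(np.uint8)[0:300,100:500],None,fx=2,fy=2,interpolation=cv2.INTER_CUBIC)
for X in([-.05,-.03,.034],[-.05,.03,.034],[.05,.03,.034],[.05,-.03,.034]):
    uv=proj(C,T(p,X))[0];print(uv);cv2.circle(o,tuple(int(v) for v in (uv-[100,0])*2),3,(255,0,0),-1)
save(o,"w4c.png")
E
```

```text
[0.48422823 0.22919221 0.11810275]
[214.92078893 134.35949883]
[301.06703137 134.18886867]
[296.15812949 262.88722196]
[219.80436337 262.92983425]
```

View pics/w4c.png

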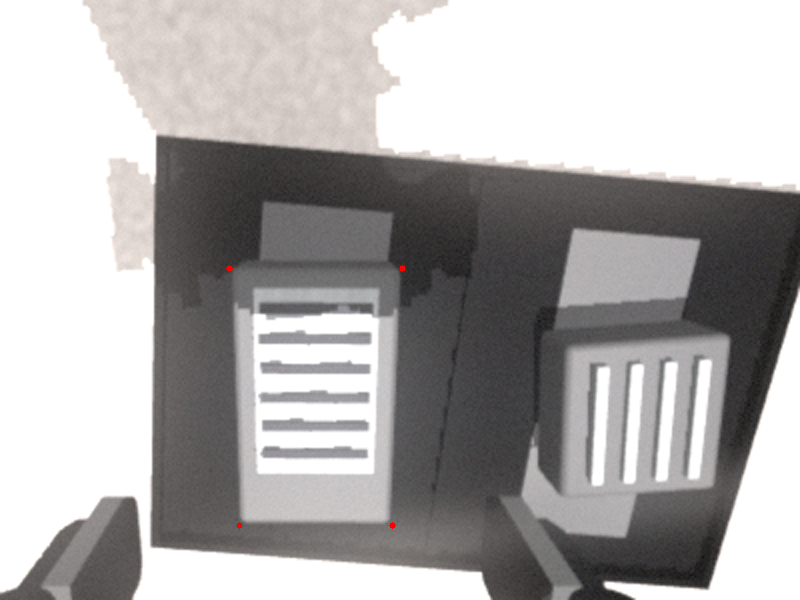

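The reprojected module corners (230,268)–(392,525) match the housing. Descending and gripping.

Request:
apply_moves(
  xyz=[
    [-0.03,0.03,0.6],
    [0,0,0.6],
    [0,0,0.6],
    [0,0,0.48],
    [0,0,0],
    [0,0,0],
    [0,0,0],
    [0,0,0],
    [0,0,0],
  ],
  rotation=[
    [0,0,0],
    [0,0,0],
    [0,0,0],
    [0,0,0],
    [0,0,0],
    [0,0,0],
    [0,0,0],
    [0,0,0],
    [0,0,0],
  ],
  hand=[0.92,0.92,0.92,0.92,0.92,0.4,0.4,0.4,0.4],
  squeeze=50,
)

```text
time_s: 10.62
tool_pos: [0.4902, 0.2334, 0.009]
orientation: [0.039, 0.999, 0.001, 0.003]
wrist_force: [-0.0, -1.3, 7.6]
grip_width: 0.059
finger_force: 55.7
```

Request:
apply_moves(
  xyz=[
    [0,0,-0.4],
    [0,0,-0.8],
    [0,0,-0.9],
    [0,0,-0.9],
    [0,0,-0.9],
    [0,0,0],
  ],
  rotation=[
    [0,0,0],
    [0,0,0],
    [0,0,0],
    [0,0,0],
    [0,0,0],
    [0,0,0],
  ],
  hand=[0.4,0.4,0.4,0.4,0.4,0.4],
)

```text
time_s: 11.38
tool_pos: [0.4908, 0.2341, 0.2067]
orientation: [0.039, 0.999, 0.003, 0.006]
wrist_force: [-0.1, -0.9, -2.0]
grip_width: 0.059
finger_force: 54.8
```

```bash
python3 - <<'E'
from fit import *
import pickle
st=get_state();pickle.dump(st,open("w5.pkl","wb"));print(st["tool_pos"],st["wrist_force"],st["grip_width"],st["qpos"],Rn.from_quat(st["orientation"]).as_matrix().round(3).tolist())
im=optics.capture("wrist");np.save("w5.npy",im)
for d in nets.regions_of("wrist","module")[:2]:print(d["score"],d["uv"])
o=cv2.resize(np.clip(im*1.4,0,255).astype(np.uint8)[84:384,56:456],None,fx=2,fy=2,interpolation=cv2.INTER_CUBIC)
save(o,"w5c.png")
E
```

```text
[0.49076325 0.23405278 0.20674261] [-0.13828153 -0.92082606 -2.02788254] 0.05896826001578631 [ 3.67143586e-01  2.77790472e-01  1.61659805e+00  2.70467458e-04
  1.23501511e+00 -1.12502728e+00] [[-0.997, 0.079, 0.011], [0.079, 0.997, 0.005], [-0.011, 0.005, -1.0]]
0.59 [253.2, 238.7]
```

View pics/w5c.png

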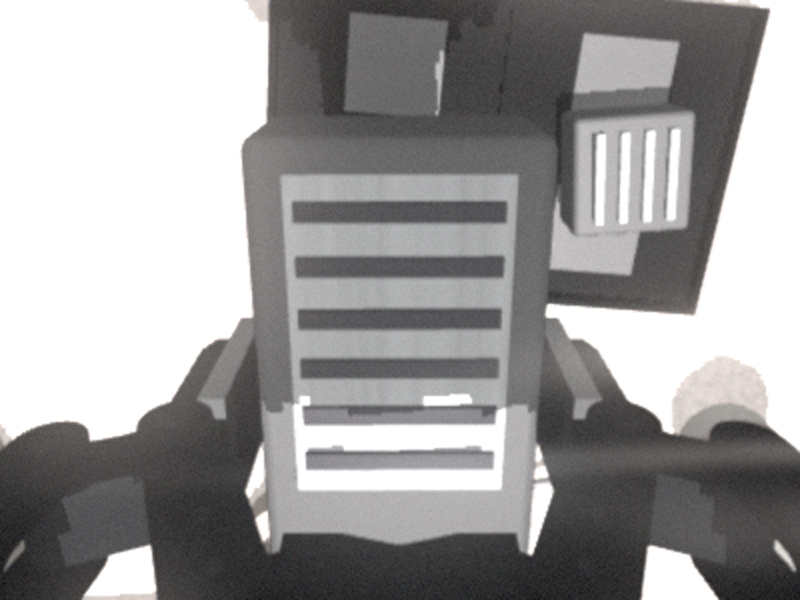

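```bash
python3 - <<'E'
from fit import *
c=optics.get_calibration("wrist");M=np.linalg.inv(np.array(c["tool_from_camera"]))
C=(np.array(c["intrinsics"]),c["k1"],M[:3,:3],M[:3,3])
# module frame: x -> -tool x, y -> tool y, z-> -tool z
def mod(p,X): return Rn.from_euler("zy",[p[3],p[4]]).apply(np.atleast_2d(X)*[-1,1,-1])+p[:3]
obs=[([178.5,159.5],[-.05,-.03,.03]),([333.5,158.5],[-.05,.03,.03]),([318,359],[.05,.03,.03]),([193,359],[.05,-.03,.03])]
obs+=[([196.5,171.5],[-.037,-.0225,.03])][:0]
f=lambda p:np.concatenate([(proj(C,mod(p,X))[0]-uv) for uv,X in obs])
r=least_squares(f,[0,0,0,0,0],x_scale=[.01,.01,.01,.1,.1]);print(r.x.round(4),f(r.x).round(1))
g=lambda p:f([*p,0])
r=least_squares(g,[0,0,0,0]);print(r.x.round(4),g(r.x).round(1))
E
```

```text
[0.0023 0.0001 0.0123 0.0003 0.0393] [-0.4 -0.7  0.   0.3 -0.9  0.3  1.3  0.2]
[0.0007 0.0001 0.0141 0.0003] [ 1.9 -1.6 -2.2 -0.5 -0.9  1.3  1.3  1.2]
```

```bash
python3 - <<'E'
from fit import *
from plan import *
plan([(F(-.06,.14,.215),down(.08)),(F(-.0235,0,.17),down(P[2]))],.4,.85)
print(F(-.0235,0,.17))
E
```

```text
11
{"xyz": [[-0.2, -0.71, -0.04], [-0.18, -0.71, -0.04], [-0.17, -0.71, -0.04], [-0.15, -0.72, -0.03], [-0.13, -0.72, -0.04], [-0.12, -0.72, -0.03], [-0.1, -0.73, -0.04], [-0.2, -0.7, 0.23], [-0.19, -0.7, 0.22], [-0.19, -0.7, 0.23], [-0.19, -0.69, 0.22]], "rotation": [[0, 0, -0.26], [0, 0.01, -0.26], [0, 0, -0.26], [0, 0.01, -0.26], [0, 0, -0.26], [0.01, 0.01, -0.26], [0, 0, -0.26], [0, 0, -0.06], [0, 0, -0.06], [0, 0, -0.06], [0, 0, -0.06]], "hand": [0.4, 0.4, 0.4, 0.4, 0.4, 0.4, 0.4, 0.4, 0.4, 0.4, 0.4]}
[ 0.58802023 -0.15467414  0.17      ]
```

Request:
apply_moves(
  xyz=[
    [-0.2,-0.71,-0.04],
    [-0.18,-0.71,-0.04],
    [-0.17,-0.71,-0.04],
    [-0.15,-0.72,-0.03],
    [-0.13,-0.72,-0.04],
    [-0.12,-0.72,-0.03],
    [-0.1,-0.73,-0.04],
    [-0.2,-0.7,0.23],
    [-0.19,-0.7,0.22],
    [-0.19,-0.7,0.23],
    [-0.19,-0.69,0.22],
    [0,0,0],
    [0,0,0],
  ],
  rotation=[
    [0,0,-0.26],
    [0,0.01,-0.26],
    [0,0,-0.26],
    [0,0.01,-0.26],
    [0,0,-0.26],
    [0.01,0.01,-0.26],
    [0,0,-0.26],
    [0,0,-0.06],
    [0,0,-0.06],
    [0,0,-0.06],
    [0,0,-0.06],
    [0,0,0],
    [0,0,0],
  ],
  hand=[0.4,0.4,0.4,0.4,0.4,0.4,0.4,0.4,0.4,0.4,0.4,0.4,0.4],
)

```text
time_s: 13.1
tool_pos: [0.587, -0.1538, 0.1678]
orientation: [-0.05, 0.999, 0.001, -0.002]
wrist_force: [-0.2, 0.1, -1.8]
grip_width: 0.059
finger_force: 54.8
```

```bash
python3 - <<'E'
from fit import *
import pickle
st=get_state();pickle.dump(st,open("w6.pkl","wb"));print(st["tool_pos"],st["qpos"][5])
print(rz(-P[2])@(st["tool_pos"]-[P[0],P[1],0]),Rn.from_quat(st["orientation"]).as_matrix().round(3).tolist())
im=optics.capture("wrist");np.save("w6.npy",im);C=cam("wrist",st)
o=cv2.resize(np.clip(im*1.6,0,255).astype(np.uint8)[84:384,56:456],None,fx=2,fy=2,interpolation=cv2.INTER_CUBIC)
def mk(uv,c): cv2.circle(o,tuple(int(v) for v in (uv-[56,84])*2),3,c,-1)
for X in([-.09,-.095,.09],[-.09,.095,.09],[-.155,-.12,.09],[-.155,.12,.09],[-.134,.06,.126],[-.078,-.0,.064],[-.063,.033,.064],[-.063,-.033,.064]): mk(proj(C,F(*X))[0],(255,0,0))
save(o,"w6c.png")
E
```

```text
[ 0.58696815 -0.15384823  0.16781628] -1.9972388965204337
[-0.02446326  0.00092797  0.16781628] [[-0.995, -0.1, -0.005], [-0.1, 0.995, 0.002], [0.005, 0.002, -1.0]]
```

View pics/w6c.png

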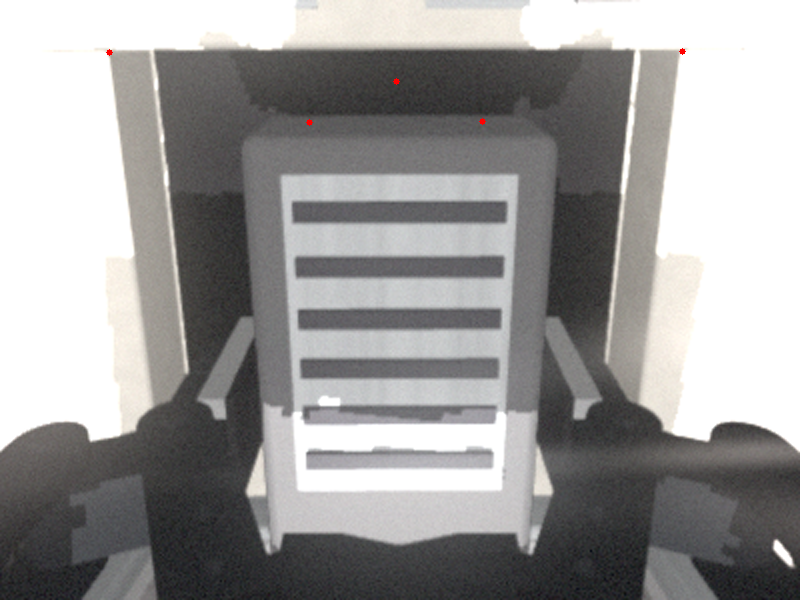

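```bash
python3 - <<'E'
from fit import *
c=optics.get_calibration("wrist");M=np.linalg.inv(np.array(c["tool_from_camera"]))
C=(np.array(c["intrinsics"]),c["k1"],M[:3,:3],M[:3,3])
for off,z in((.0014,.013),(.003,.008),(.005,.005),(.005,.007)):
    print(off,z,"bot",proj(C,[off+.05,-.03,z])[0].round(1),"top",proj(C,[off+.05,-.03,z-.03])[0].round(1),"far",proj(C,[off-.05,-.03,z-.03])[0].round(1),"botc",proj(C,[off+.05,-.027,z])[0].round(1))
E
```

```text
0.0014 0.013 bot [193.5 145.3] top [179.6 156.7] far [193.8 360.9] botc [199.8 145.3]
0.003 0.008 bot [191.4 143.5] top [176.3 154.9] far [191.7 366.5] botc [197.8 143.5]
0.005 0.005 bot [189.9 140. ] top [174. 151.] far [190.2 368.3] botc [196.5 140. ]
0.005 0.007 bot [190.7 139.5] top [175.3 150.1] far [191.  364.8] botc [197.2 139.5]
```

Request:
apply_moves(
  xyz=[
    [-0.07,-0.02,0],
    [0,0,0.6],
    [0,0,0.6],
    [0,0,0.6],
    [0,0,0.1],
    [0,0,0],
  ],
  rotation=[
    [0,0,0],
    [0,0,0],
    [0,0,0],
    [0,0,0],
    [0,0,0],
    [0,0,0],
  ],
  hand=[0.4,0.4,0.4,0.4,0.4,0.4],
)

```text
time_s: 13.9
tool_pos: [0.5924, -0.1548, 0.0752]
orientation: [-0.051, 0.999, -0.0, -0.0]
wrist_force: [0.3, -0.8, -0.7]
grip_width: 0.0593
finger_force: 54.7
```

Request:
apply_moves(
  xyz=[
    [0,0,0.12],
    [0,0,0.12],
    [0,0,0],
  ],
  rotation=[
    [0,0,0],
    [0,0,0],
    [0,0,0],
  ],
  hand=[0.4,0.4,0.4],
)

```text
time_s: 14.28
tool_pos: [0.5917, -0.1551, 0.0624]
orientation: [-0.05, 0.999, 0.0, -0.001]
wrist_force: [-1.0, -0.7, -1.5]
grip_width: 0.0591
finger_force: 54.8
```

Request:
apply_moves(
  xyz=[
    [0,0,0.09],
    [0,0,0.06],
    [0,0,0],
  ],
  rotation=[
    [0,0,0],
    [0,0,0],
    [0,0,0],
  ],
  hand=[0.4,0.4,0.4],
)

```text
time_s: 14.65
tool_pos: [0.592, -0.1553, 0.0552]
orientation: [-0.05, 0.999, -0.0, -0.0]
wrist_force: [-0.1, 0.1, 0.1]
grip_width: 0.0592
finger_force: 55.0
```

Request:
apply_moves(
  xyz=[
    [0,0,0.04],
    [0,0,0],
    [0,0,0],
    [0,0,0],
    [0,0,-0.5],
    [0,0,-0.8],
    [0,0,-0.8],
    [0,0,-0.8],
    [0,0,0],
  ],
  rotation=[
    [0,0,0],
    [0,0,0],
    [0,0,0],
    [0,0,0],
    [0,0,0],
    [0,0,0],
    [0,0,0],
    [0,0,0],
    [0,0,0],
  ],
  hand=[0.4,0.92,0.92,0.92,0.92,0.92,0.92,0.92,0.92],
)

```text
time_s: 15.78
tool_pos: [0.5946, -0.156, 0.202]
orientation: [-0.05, 0.999, -0.002, 0.003]
wrist_force: [-0.3, -0.0, 0.4]
grip_width: 0.0786
finger_force: 0.0
```

```bash
python3 - <<'E'
from fit import *
st=get_state();print(st["tool_pos"],st["wrist_force"])
im=optics.capture("wrist");C=cam("wrist",st)
o=cv2.resize(np.clip(im*2.2,0,255).astype(np.uint8)[64:364,56:456],None,fx=2,fy=2,interpolation=cv2.INTER_CUBIC)
for X in([-.075,-.03,.08],[-.075,.03,.08],[.025,.03,.08],[.025,-.03,.08]): cv2.circle(o,tuple(int(v) for v in (proj(C,F(*X))[0]-[56,64])*2),3,(255,0,0),-1)
save(o,"w7c.png")
E
```

```text
[ 0.59461766 -0.15598726  0.20200652] [-0.29100052 -0.0065588   0.40138681]
```

View pics/w7c.png

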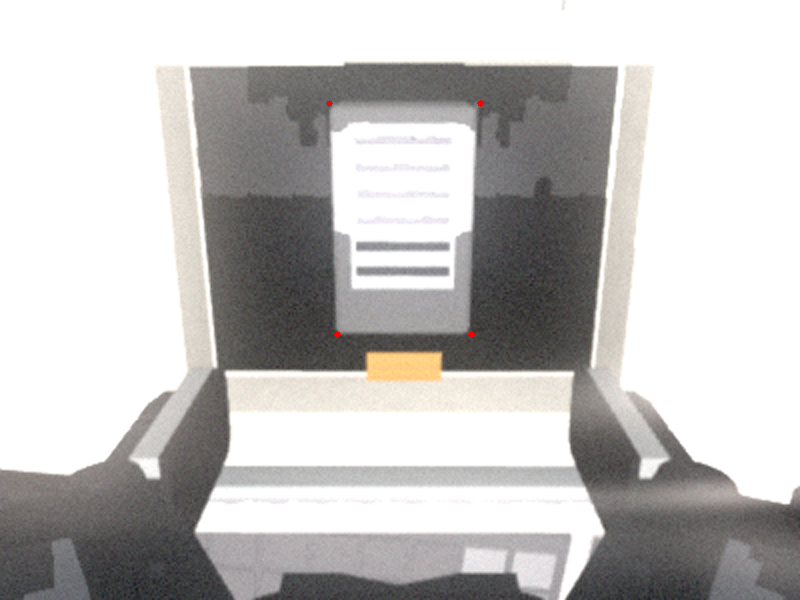

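The reprojected nested-module corners coincide with the housing, at crop (330,103) to (471,334), so it is seated with the plug towards the hinge. Now the cover, pulled from behind.

```bash
python3 - <<'E'
from fit import *
from plan import *
D=down(P[2])
s=plan([(F(-.02,.01,.335),D),(F(.09,.01,.335),D),(F(.09,.01,.256),D)],0,.9)
w=[]
for th in np.arange(1.30,-.001,-.1):
    r=.172;x=.085-r*np.cos(th)+.011*np.sin(th);z=.095+r*np.sin(th)+.011*np.cos(th)
    w.append((F(x+.011,.01,z),D))
s=plan(w,0,.9,s);print(s[0],rz(-P[2])@(s[0]-[P[0],P[1],0]))
E
```

```text
9
{"xyz": [[0.01, 0.06, -0.68], [0, 0.05, -0.68], [0.01, 0.06, -0.67], [0.01, 0.05, -0.68], [-0.73, 0, 0], [-0.74, 0, 0], [-0.73, 0, 0], [0, 0, 0.79], [0, 0, 0.79]], "rotation": [[0, 0.01, 0], [-0.01, 0.01, 0], [0, 0, 0], [-0.01, 0.01, 0], [0, 0, 0], [0, 0, 0], [0, 0, 0], [0, 0, 0], [0, 0, 0]], "hand": [0, 0, 0, 0, 0, 0, 0, 0, 0]}
14
{"xyz": [[0.58, 0, -0.15], [0.34, 0, 0.09], [0.32, 0, 0.12], [0.31, 0, 0.15], [0.29, 0, 0.18], [0.27, 0, 0.21], [0.25, 0, 0.24], [0.23, 0, 0.26], [0.2, 0, 0.28], [0.17, 0, 0.3], [0.14, 0, 0.32], [0.1, 0, 0.33], [0.08, 0, 0.33], [0.04, 0, 0.34]], "rotation": [[0, 0, 0], [0, 0, 0], [0, 0, 0], [0, 0, 0], [0, 0, 0], [0, 0, 0], [0, 0, 0], [0, 0, 0], [0, 0, 0], [0, 0, 0], [0, 0, 0], [0, 0, 0], [0, 0, 0], [0, 0, 0]], "hand": [0, 0, 0, 0, 0, 0, 0, 0, 0, 0, 0, 0, 0, 0]}
[ 0.53455108 -0.150173    0.10620476] [-0.07624084  0.00987996  0.10620476]
```

Request:
apply_moves(
  xyz=[
    [0.01,0.06,-0.68],
    [0,0.05,-0.68],
    [0.01,0.06,-0.67],
    [0.01,0.05,-0.68],
    [-0.73,0,0],
    [-0.74,0,0],
    [-0.73,0,0],
    [0,0,0],
    [0,0,0.79],
    [0,0,0.79],
    [0,0,0],
  ],
  rotation=[
    [0,0,0],
    [0,0.01,0],
    [0,0,0],
    [0,0.01,0],
    [0,0,0],
    [0,0,0],
    [0,0,0],
    [0,0,0],
    [0,0,0],
    [0,0,0],
    [0,0,0],
  ],
  hand=[0,0,0,0,0,0,0,0,0,0,0],
)

```text
time_s: 17.2
tool_pos: [0.6948, -0.1327, 0.249]
orientation: [-0.05, 0.999, 0.002, -0.007]
wrist_force: [0.2, -0.4, -0.0]
grip_width: 0.0001
finger_force: 0.0
```

```bash
python3 - <<'E'
from fit import *
st=get_state();print(st["wrist_force"],rz(-P[2])@(st["tool_pos"]-[P[0],P[1],0]))
optics.capture("scene")
C=cam("scene")
for d in nets.regions_of("scene","cover")[:1]:
    ys,xs=np.nonzero(d["region"]);print(d["score"],len(xs),ys.min(),ys.max(),xs.min(),xs.max())
E
```

```text
[ 0.16839844 -0.38800609 -0.03729867] [0.0850032  0.01111502 0.24896129]
0.8 6494 157 255 182 282
```

Request:
apply_moves(
  xyz=[
    [0.29,0,-0.08],
    [0.29,0,-0.07],
    [0.34,0,0.09],
    [0.32,0,0.12],
    [0.31,0,0.15],
    [0.29,0,0.18],
    [0.27,0,0.21],
    [0.25,0,0.24],
  ],
  rotation=[
    [0,0,0],
    [0,0,0],
    [0,0,0],
    [0,0,0],
    [0,0,0],
    [0,0,0],
    [0,0,0],
    [0,0,0],
  ],
  hand=[0,0,0,0,0,0,0,0],
)

```text
time_s: 18.3
tool_pos: [0.5811, -0.1458, 0.2151]
orientation: [-0.05, 0.999, -0.001, 0.001]
wrist_force: [0.6, -0.5, 1.5]
grip_width: -0.0003
finger_force: 0.8
```

```bash
python3 - <<'E'
from fit import *
st=get_state();print(st["wrist_force"],rz(-P[2])@(st["tool_pos"]-[P[0],P[1],0]))
E
```

```text
[ 0.63805786 -0.45087101  1.52553433] [-0.02949374  0.00956232  0.21505609]
```

Request:
apply_moves(
  xyz=[
    [0.23,0,0.26],
    [0.2,0,0.28],
    [0.17,0,0.3],
    [0.14,0,0.32],
    [0.1,0,0.33],
    [0.08,0,0.33],
    [0.04,0,0.24],
    [0,0,0],
  ],
  rotation=[
    [0,0,0],
    [0,0,0],
    [0,0,0],
    [0,0,0],
    [0,0,0],
    [0,0,0],
    [0,0,0],
    [0,0,0],
  ],
  hand=[0,0,0,0,0,0,0,0],
)

```text
time_s: 19.3
tool_pos: [0.5324, -0.1501, 0.1103]
orientation: [-0.05, 0.999, -0.0, -0.001]
wrist_force: [-0.0, 0.3, 0.6]
grip_width: 0.0001
finger_force: 0.0
```

Request:
apply_moves(
  xyz=[
    [0,0,0.06],
    [0,0,0.06],
    [0,0,0.04],
    [0,0,0],
  ],
  rotation=[
    [0,0,0],
    [0,0,0],
    [0,0,0],
    [0,0,0],
  ],
  hand=[0,0,0,0],
)

```text
time_s: 19.8
tool_pos: [0.5336, -0.1504, 0.1046]
orientation: [-0.051, 0.999, -0.001, -0.0]
wrist_force: [-5.4, 0.5, 18.6]
grip_width: -0.0001
finger_force: 9.4
```

Request:
apply_moves(
  xyz=[
    [0,0,0.04],
    [0,0,0],
    [0,0,-0.3],
    [0,0,-0.8],
    [0,0,-0.8],
    [0,0,-0.8],
    [0,0,0],
    [0,0,0],
  ],
  rotation=[
    [0,0,0],
    [0,0,0],
    [0,0,0],
    [0,0,0],
    [0,0,0],
    [0,0,0],
    [0,0,0],
    [0,0,0],
  ],
  hand=[0,0,0,0,0,0,0,0],
)

```text
time_s: 20.8
tool_pos: [0.5332, -0.1498, 0.2343]
orientation: [-0.051, 0.999, 0.0, -0.002]
wrist_force: [0.1, 0.3, -0.7]
grip_width: 0.0002
finger_force: 0.0
```

```bash
python3 - <<'E'
from fit import *
from plan import *
st=get_state();print(st["time_s"],st["wrist_force"],st["tool_pos"])
for n in("scene","wrist"):
    optics.capture(n);C=cam(n,st)
    for t in("cover","latch_tab","clamp_tip"):
        for d in nets.regions_of(n,t)[:1]:
            ys,xs=np.nonzero(d["region"]);print(n,t,round(d["score"],2),d["uv"],len(xs),ys.min(),ys.max(),xs.min(),xs.max())
    print(n,"tab",proj(C,F(-.134,.06,.12)),"tip",proj(C,F(-.1515,-.06,.167)),"covL,R",proj(C,F(-.1,.11,.106)),proj(C,F(-.1,-.11,.106)))
E
```

```text
20.8 [ 0.10993614  0.25372127 -0.67387177] [ 0.53322868 -0.14981206  0.23430164]
scene cover 0.83 [226.7, 222.6] 4197 188 254 175 279
scene latch_tab 0.72 [227.3, 188.9] 164 179 193 221 237
scene clamp_tip 0.81 [185.3, 187.7] 294 173 201 176 193
scene tab [[227.7828643  181.48328103]] tip [[183.62551894 175.94879025]] covL,R [[248.72082708 186.4520544 ]] [[174.88865249 209.27796922]]
wrist cover 0.62 [234.1, 213.9] 29504 155 339 113 371
wrist latch_tab 0.94 [314.1, 123.2] 2211 106 157 287 340
wrist clamp_tip 0.86 [152.1, 102.9] 3175 82 142 101 180
wrist tab [[319.28751823 119.79137688]] tip [[142.81207083  96.452939  ]] covL,R [[372.64037117 159.52829301]] [[114.11606501 159.59082923]]
```

The cover stays shut and latched: its region is 4197 px against 4172 initially. Now the clamp.

```bash
python3 - <<'E'
from fit import *
from plan import *
D=down(P[2])
s=plan([(F(-.20,-.06,.25),D),(F(-.20,-.06,.156),D)],0,.9)
s=plan([(F(-.15,-.06,.156),D),(F(-.10,-.06,.156),D)],0,.25,s);print(s[0])
E
```

```text
7
{"xyz": [[0.61, -0.35, -0.08], [0.61, -0.35, -0.08], [0.62, -0.35, -0.08], [0.61, -0.35, -0.07], [0, 0, 0.63], [0, 0, 0.62], [0, 0, 0.63]], "rotation": [[0, -0.01, 0], [0, -0.01, 0], [0, -0.01, 0], [0.01, -0.01, 0], [0, 0, 0], [0, 0, 0], [0, 0, 0]], "hand": [0, 0, 0, 0, 0, 0, 0]}
8
{"xyz": [[-0.25, 0, 0], [-0.25, 0, 0], [-0.25, 0, 0], [-0.25, 0, 0], [-0.25, 0, 0], [-0.25, 0, 0], [-0.25, 0, 0], [-0.25, 0, 0]], "rotation": [[0, 0, 0], [0, 0, 0], [0, 0, 0], [0, 0, 0], [0, 0, 0], [0, 0, 0], [0, 0, 0], [0, 0, 0]], "hand": [0, 0, 0, 0, 0, 0, 0, 0]}
[ 0.51810661 -0.2219072   0.15579252]
```

Request:
apply_moves(
  xyz=[
    [0.61,-0.35,-0.08],
    [0.61,-0.35,-0.08],
    [0.62,-0.35,-0.08],
    [0.61,-0.35,-0.07],
    [0,0,0],
    [0,0,0.63],
    [0,0,0.62],
    [0,0,0.63],
    [0,0,0],
    [-0.25,0,0],
    [-0.25,0,0],
    [-0.25,0,0],
  ],
  rotation=[
    [0,0,0],
    [0,0,0],
    [0,0,0],
    [0,0,0],
    [0,0,0],
    [0,0,0],
    [0,0,0],
    [0,0,0],
    [0,0,0],
    [0,0,0],
    [0,0,0],
    [0,0,0],
  ],
  hand=[0,0,0,0,0,0,0,0,0,0,0,0],
)

```text
time_s: 22.7
tool_pos: [0.4571, -0.2285, 0.1576]
orientation: [-0.051, 0.999, -0.001, -0.001]
wrist_force: [-3.0, -0.4, 1.5]
grip_width: -0.0002
finger_force: 1.3
```

```bash
python3 - <<'E'
from fit import *
st=get_state();print(st["wrist_force"],rz(-P[2])@(st["tool_pos"]-[P[0],P[1],0]))
E
```

```text
[-3.02062099 -0.36922806  1.54878882] [-0.16119172 -0.06024259  0.15758995]
```

Contact, at 3 N. Pushing on through.

Request:
apply_moves(
  xyz=[
    [-0.25,0,0],
    [-0.25,0,0],
    [-0.25,0,0],
    [-0.25,0,0],
    [-0.25,0,0],
    [-0.2,0,0],
    [0,0,0],
    [0,0,0],
  ],
  rotation=[
    [0,0,0],
    [0,0,0],
    [0,0,0],
    [0,0,0],
    [0,0,0],
    [0,0,0],
    [0,0,0],
    [0,0,0],
  ],
  hand=[0,0,0,0,0,0,0,0],
)

```text
time_s: 23.7
tool_pos: [0.5277, -0.2208, 0.1562]
orientation: [-0.05, 0.999, 0.0, -0.002]
wrist_force: [-1.0, 0.6, 0.7]
grip_width: 0.0001
finger_force: 0.0
```

```bash
python3 - <<'E'
from fit import *
st=get_state();print(st["wrist_force"],rz(-P[2])@(st["tool_pos"]-[P[0],P[1],0]))
optics.capture("scene");C=cam("scene")
for t in("cover","latch_tab","clamp_tip"):
    for d in nets.regions_of("scene",t)[:1]:
        ys,xs=np.nonzero(d["region"]);print(t,round(d["score"],2),d["uv"],len(xs),ys.min(),ys.max(),xs.min(),xs.max())
print("tip over",proj(C,F(-.128+.065,-.06,.117)),"pivot",proj(C,F(-.128,-.06,.116)))
E
```

```text
[-1.03786229  0.57311273  0.66594838] [-0.09016699 -0.05974278  0.15621714]
cover 0.76 [227.1, 221.4] 4028 188 254 175 280
latch_tab 0.6 [229.6, 186.3] 175 179 193 221 237
clamp_tip 0.57 [192.2, 207.0] 225 193 211 185 203
tip over [[196.80192154 207.78625717]] pivot [[188.89544998 195.55261565]]
```

Request:
apply_moves(
  xyz=[
    [0,0,-0.8],
    [0,0,-0.9],
    [0.4,0,-0.9],
    [0.9,0,-0.6],
    [0.9,0,0],
    [0,0,0],
    [0,0,0],
  ],
  rotation=[
    [0,0,0],
    [0,0,0],
    [0,0,0],
    [0,0,0],
    [0,0,0],
    [0,0,0],
    [0,0,0],
  ],
  hand=[0,0,0,0,0,0,0],
)

```text
time_s: 24.78
tool_pos: [0.4192, -0.2321, 0.3168]
orientation: [-0.05, 0.999, -0.0, -0.001]
wrist_force: [-0.2, 0.2, 0.2]
grip_width: -0.0001
finger_force: 0.0
```

```bash
python3 - <<'E'
from fit import *
st=get_state();print(st["time_s"],st["wrist_force"],st["tool_pos"],abs(st["qvel"]).max())
for n in("scene","wrist"):
    optics.capture(n);C=cam(n,st)
    for t in("cover","latch_tab","clamp_tip","module","short_module"):
        for d in nets.regions_of(n,t)[:1]:
            ys,xs=np.nonzero(d["region"]);print(n,t,round(d["score"],2),d["uv"],len(xs),ys.min(),ys.max(),xs.min(),xs.max())
    for th in(1.7,1.85,1.97):
        a=th-.4363;q=[proj(C,F(-.128+r*np.sin(a),-.06,.116+r*np.cos(a)))[0].round(1) for r in(.047,.056,.065)];print(n,th,q)
    print(n,"tab",proj(C,F(-.134,.06,.12)),"cL,cR",proj(C,F(-.1,.11,.106)),proj(C,F(-.1,-.11,.106)))
E
```

```text
24.775 [-0.23515209  0.22611909  0.15922207] [ 0.41924977 -0.23214214  0.31681652] 0.023583162345419934
scene cover 0.7 [225.9, 222.7] 4169 188 254 175 281
scene latch_tab 0.51 [227.5, 189.1] 155 179 193 221 237
scene clamp_tip 0.62 [192.5, 206.0] 253 192 211 184 203
scene module 0.57 [227.0, 234.9] 9302 179 294 167 293
scene short_module 0.75 [364.8, 181.7] 380 172 191 349 374
scene 1.7 [array([193.6, 199.8]), array([194.6, 200.6]), array([195.5, 201.5])]
scene 1.85 [array([194.1, 202.2]), array([195.2, 203.5]), array([196.3, 204.8])]
scene 1.97 [array([194.5, 204. ]), array([195.6, 205.6]), array([196.7, 207.3])]
scene tab [[227.7828643  181.48328103]] cL,cR [[248.72082708 186.4520544 ]] [[174.88865249 209.27796922]]
wrist cover 0.79 [336.6, 267.9] 6489 241 355 214 396
wrist latch_tab 0.73 [358.0, 219.2] 1230 206 248 336 375
wrist clamp_tip 0.71 [255.6, 226.9] 462 213 237 244 266
wrist short_module 0.3 [355.9, 222.2] 1178 206 247 336 374
wrist 1.7 [array([255.8, 268.8]), array([255.8, 276.6]), array([255.8, 284.5])]
wrist 1.85 [array([255.8, 267. ]), array([255.8, 274.4]), array([255.8, 281.7])]
wrist 1.97 [array([255.8, 265. ]), array([255.8, 271.9]), array([255.8, 278.7])]
wrist tab [[361.69345058 224.22460952]] cL,cR [[396.85774725 245.96951466]] [[214.25578775 246.11054964]]
```

```bash
python3 -c "
from cell import env
print(env.job_done())"
```

```text
the job is handed in; nothing more can be done
None
```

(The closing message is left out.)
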